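# Load the filter cartridge into the free well of the rotary magazine

### The arm

A 6-joint arm with a two-finger parallel gripper is mounted at the origin on the work surface. World frame = base frame: x ahead of the robot, y to its left, z up, the work surface at z = 0. Lengths are in mm, angles in rad, forces in N, time in s.
With the tool pointing down it reaches from about 250 to 775 mm from the base axis. Payload 8.9 kg.
Tool frame: the origin (TCP) lies between the finger pads; the fingertips stand 25 mm ahead of it and the grasp point (between the pads) lies 6 mm ahead of it (robot.tcp_to_tips is the distance from the TCP to the fingertips, in mm); z points along the fingers, x is the direction in which the jaws open and shut, and the axes are right-handed (so a half turn about z gives the same grasp; the last joint's range is limited). The gripper opens to 85 mm and grips with 20 to 120 N. Pads are 22 mm wide; open, the fingers measure 114 mm over their backs; the gripper's body (76 mm by 85 mm) begins 54 mm behind the grasp point. The pads swing forward as they close: fully open they stand 13 mm farther back than shut.
Start: joints at [-1.252, 0.291, -0.153, 1.127, 0, 1.431], TCP at [232.039, -470.937, 256.305] pointing down, gripper open.
Joint ranges: [-2.52, 2.52], [-0.91, 1.74], [-1.3, 1.37], [-1.96, 2.02], [-1.52, 1.47], [-3.14, 3.14]. Speed limits (rad/s): [2.22, 2.22, 2.79, 3.14, 3.14, 3.14].

### API

Orientations are given as a rotation vector (axis times angle).
In Python, from workcell import robot gives the robot as it stands.
- The arm moves only by the tool step_arm, never from a script. Its argument "rows" is a list of rows, each a list of 7 numbers: the shift along the world's x, y, z in cm, then the turn, a rotation vector about the world's x, y, z in degrees, then the closure in counts, from 0 (fully open) to 255 (shut). In form: [[dx, dy, dz, wx, wy, wz, claw], ...]. A call has 1 to 12 rows; each row shifts and turns the pose as measured when the row begins; what a row does not reach is not made up. A row lasts 1/10 s, in which the tool goes at most 50 mm and 8.59 degrees, less where a joint would pass 70% of its speed; a pose out of reach is approached as far as the arm can. A call is refused whole if a number of a shift passes 5 or a number of a turn 8.59, either way. A call with a gripper value outside its range is refused whole. The fingers move at their own pace and stop on an object; "force" is the grip in N (left out, the last holds). Time passes only in rows, so rows that do not move let the fingers close. It gives the time, the measured TCP pose, the force and the opening at its end, in the units of the state.
- robot.state(): the state, without advancing time (a new reading comes with each control period).
- robot.capture(name): name is "scene" or "top" or "wrist"; returns the picture (420x560x3 uint8, blue, green, red); there is no depth.
- robot.camera_info(name): a dict with "intrinsics" (3x3 intrinsics, pixels), "xyz" and "orientation" of the camera in the world; the wrist camera has in their place "hand_eye" (4x4, takes a point from camera to tool coordinates, whose origin is the TCP and whose axes are the tool frame's). Camera axes: x right, y up, looking along -z (the intrinsics and any distortion apply to the point x, -y, -z); pixel columns grow to the right and rows downward; lengths in mm; the calibration is good to about 2 mm. A picture is of the moment at which its call begins: read the wrist's pose just before it. camera_info takes no time and is no camera call.
- robot.hand_in(): hands the job in, once; it reports no verdict.
The state is a dict: "time": time; "qpos": joint angles; "joint_vel": joint speeds; "joint_efforts": joint torques, N m; "ee_pos": TCP position; "ee_rot": TCP orientation; "force": force on the tool from outside, world axes, zero at the start; "wrist_torque": the same for the moment, N m; "gripper_width": finger opening in mm.
Only numpy, scipy, OpenCV 4.12 (cv2) and the standard library are available. Lean on these libraries where they do the work, as an engineer would, in place of code of your own. Each camera call takes 0.05 s, during which the arm holds its last target.

### The job

Load the square filter cartridge into the one free square well of the rotary magazine: turn the carousel (it has a crank post) until a square well faces the loading window, feel whether its pad gives way under a push (two of the three are full), and push the cartridge fully home, upright, in the well that is free. Let go and leave it standing there in the loading window, and leave the other things on the bench where they are.

Things in the scene. Friction and masses are not known exactly. Their poses are not given: they have to be found in the camera images.
- cartridge: the square filter cartridge to load: off-white plastic bar 30 x 30 mm in plan, 110 mm tall, about 0.1 to 0.25 kg, with three grey bands, standing upright loose on the bench. Origin at the centre of its underside, z along its length, x and y square to its faces. It is too big across the corners for the round well.
- stand: fixed grey stand of the rotary magazine, 270 x 270 mm; origin on the carousel axis at bench level. A clear guard plate over all of it (underside 99, top 105 mm above the bench) covers the wells. It has two openings: a 104 mm square round the axis, for the crank post, and the loading window towards the stand's -x. Nothing but 4 mm corner screws and the crank post rises above it.
- load (a point): the loading point: centre of the loading window, 50 x 50 mm, in the guard plate, at the guard's top (105 mm above the bench), 90 mm from the carousel axis in the stand's -x direction (its side nearest the robot).
- carousel: turns either way without stops about the upright axis through its origin (bench level); friction about 0.12 N m, stays where left. Four wells at 90 degrees, centres 90 mm from the axis, rims 95 mm above the bench: round well at its +x, square wells a at +y, b at -x, c at -y. At the start the round well is nearest the loading window, within some 35 degrees.
- crank (a point): centre of the top of the crank post: black round upright pin, 16 mm across, 52 mm tall (100 to 152 mm above the bench), 40 mm from the axis, at 45 degrees between the round well and square well a. Pinch it from above, fingertips above the guard, and lead it round the axis.
- round_well (a point): centre of the rim of the round well, 38 mm inside, for other cartridges; its floor is fixed about 6 mm below the rim.
- round_cartridge: a round cartridge, 30 mm diameter, 110 mm tall, same plastic and bands, standing on the bench; leave alone. Origin at the centre of its underside.
- jar: small closed white jar, 48 mm diameter, 75 mm tall; leave alone. Origin at the centre of its underside.
- cap: canister screw cap, 50 mm diameter, 22 mm tall; leave alone. Origin at the centre of its underside.
- wrench: wrench lying on the bench; leave alone. Origin at mid-length on its underside.
- screwdriver: screwdriver lying on the bench; leave alone. Origin at mid-length on its underside.
- bracket: aluminium angle bracket 60 x 40 x 44 mm; leave alone. Origin at the centre of its underside.
- well_a (a point): rim centre of square well a: 36 x 36 mm inside, 5 mm walls, sides radial and tangential. A black 33 mm square pad lies in it 5 mm below the rim. In two of the three square wells stock hidden under the pad lets it sink only about 3 mm; then it is rigid. Which well is free cannot be seen, only felt by a push through the window, with shut fingertips or the cartridge.
- well_b (a point): rim centre of square well b, made like well a. In the one free well the pad, held by friction of about 4 N, sinks 45 mm to its stop when pushed: a cartridge fully home has its underside 50 mm below the rim and its top 60 mm above it. The pad does not spring back, and the cartridge's weight alone does not sink it.
- well_c (a point): rim centre of square well c, made like wells a and b; as they, it may be the free one.
There are look-alikes about, which are no part of the job. What is shaped like the cartridge but green, orange or red is not meant.

How it is judged:
By the outcome, as a careful person would: the job done as asked, in the order asked, and still so for the second after the job is handed in, with the robot touching nothing.
It also fails if it takes over 72 s, if anything falls off the work surface, if the arm or the gripper's body presses on something with over 40 N, if the wrist force passes 120 N, or if a joint passes its speed limit or range.

## Working session

There is one attempt and no reset: what is moved stays moved. The work goes in short steps, Python scripts to look and compute and a tool call to move; the robot and the scene stay as the last step left them, time stands still between calls to the robot, and variables do not carry over. Pictures are saved under pics/ and viewed, and the job is handed in when it is done.

Besides the shell and the picture viewer there is one more tool, called by a JSON object that holds its "api" and its "payload", one argument or row to a line. step_arm: Moves the arm, as the interface text tells. Its arguments: {"type":"object","properties":{"rows":{"type":"array"},"force":{"type":"number"}},"required":["rows"]}

```bash
ls; mkdir -p pics; python3 - <<'E'
from workcell import robot
import cv2
s=robot.state(); print(s)
for n in("scene","top","wrist"):
    cv2.imwrite(f"pics/{n}0.png",robot.capture(n)); print(n,robot.camera_info(n))
print(robot.tcp_to_tips)
E
```

```text
pics
{'time': 0.0, 'qpos': array([-1.25231919e+00,  2.91245736e-01, -1.54140719e-01,  1.12671072e+00,
       -1.40001206e-05,  1.43148785e+00]), 'joint_vel': array([-4.67540087e-04,  1.31650986e-03, -1.25014404e-03, -2.31828120e-03,
       -1.57985946e-05,  1.50883405e-03]), 'joint_efforts': array([ 4.03124332e-04, -5.37143862e+01,  3.31370759e+01,  1.58998155e-02,
       -2.65878116e-04,  1.21274869e-05]), 'ee_pos': array([ 231.89403519, -470.54403705,  255.74486668]), 'ee_rot': array([-2.66684669e+00,  1.65902368e+00,  1.58203183e-03]), 'force': array([-0.1216674 ,  0.84094577, -0.22154279]), 'wrist_torque': array([-0.00578811, -0.00790703, -0.00692458]), 'gripper_width': 85.30262953973858}
scene {'intrinsics': array([[509.02597166,   0.        , 289.90921289],
       [  0.        , 509.02597166, 211.90180292],
       [  0.        ,   0.        ,   1.        ]]), 'xyz': array([1401.8145676 , -376.33176329,  834.12514383]), 'orientation': array([0.79979537, 0.54662561, 1.11977313])}
top {'intrinsics': array([[392.46779886,   0.        , 280.05570822],
       [  0.        , 392.46779886, 205.70285415],
       [  0.        ,   0.        ,   1.        ]]), 'xyz': array([ 437.42369569,  -11.09861891, 1231.18505515]), 'orientation': array([ 0.06350856, -0.11923128, -1.54126576])}
wrist {'intrinsics': array([[332.9019652 ,   0.        , 275.21005695],
       [  0.        , 332.9019652 , 206.48323887],
       [  0.        ,   0.        ,   1.        ]]), 'hand_eye': array([[ 9.99997427e-01, -2.26183136e-03, -1.70814917e-04,
         1.63712265e-02],
       [-2.21058263e-03, -9.54920981e-01, -2.96851872e-01,
        -7.57342536e+01],
       [ 5.08314125e-04,  2.96851486e-01, -9.54923524e-01,
        -1.18316087e+02],
       [ 0.00000000e+00,  0.00000000e+00,  0.00000000e+00,
         1.00000000e+00]])}
25.0
```

View pics/scene0.png

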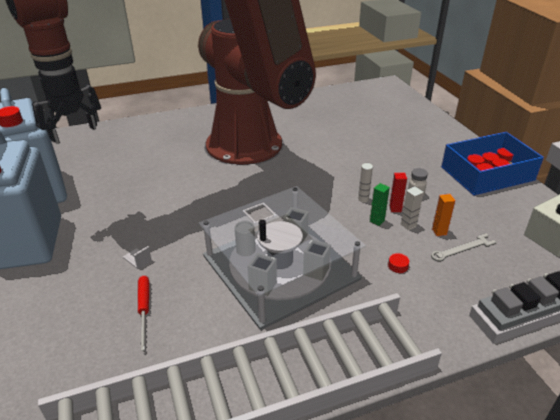

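View pics/top0.png

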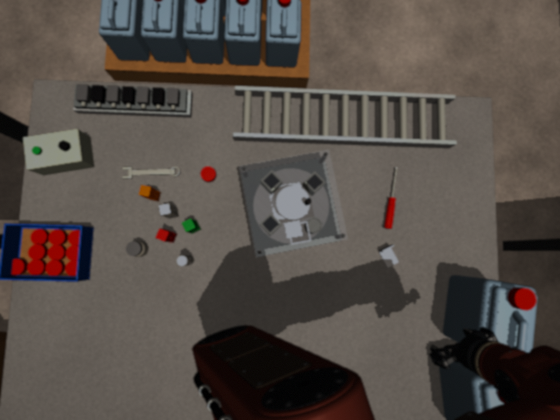

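View pics/wrist0.png

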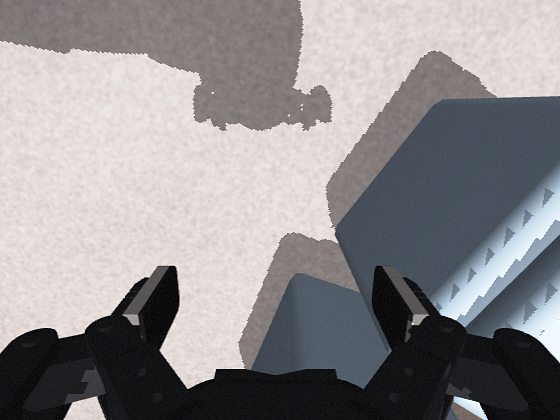

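Look-alikes (scene px): white square-looking (412,207), white round (366,182), green (380,204), red (399,192), orange (443,215), jar (418,182). By the description the choice is (412,207), top view (166,209). I'll check it in a crop and measure.

```bash
cat > h.py <<'E'
import numpy as np,cv2
from scipy.spatial.transform import Rotation as R
from workcell import robot
def cam(n,state=None):
    i=robot.camera_info(n)
    if n!="wrist": return i["intrinsics"],R.from_rotvec(i["orientation"]).as_matrix(),np.array(i["xyz"])
    T=i["hand_eye"];s=state or robot.state();Rt=R.from_rotvec(s["ee_rot"]).as_matrix()
    return i["intrinsics"],Rt@T[:3,:3],Rt@T[:3,3]+s["ee_pos"]
def ray(c,uv,z):
    K,Rm,t=c
    d=Rm@np.array([(uv[0]-K[0,2])/K[0,0],-(uv[1]-K[1,2])/K[1,1],-1])
    return t+d*(z-t[2])/d[2]
def proj(c,p):
    K,Rm,t=c;q=Rm.T@(np.array(p)-t)
    return np.array([K[0,2]+K[0,0]*q[0]/-q[2],K[1,2]-K[1,1]*q[1]/-q[2]])
E
python3 - <<'E'
import cv2,numpy as np
from h import *
a=cv2.imread("pics/scene0.png");t=cv2.imread("pics/top0.png")
c1=cv2.resize(a[150:250,345:465],None,fx=4,fy=4,interpolation=cv2.INTER_CUBIC)
c2=cv2.resize(t[175:275,120:210],None,fx=4,fy=4,interpolation=cv2.INTER_CUBIC)
cv2.imwrite("pics/crop1.png",np.hstack([c1[:400,:440],c2]))
c3=cv2.resize(t[140:270,225:360],None,fx=4.4,fy=4.4,interpolation=cv2.INTER_CUBIC)
cv2.imwrite("pics/crop2.png",c3)
c4=cv2.resize(a[180:330,195:370],None,fx=4,fy=4,interpolation=cv2.INTER_CUBIC)
cv2.imwrite("pics/crop3.png",c4)
T=cam("top")
print(ray(T,(166,209),110),ray(T,(183,260),110),ray(T,(306,202),152),ray(T,(292,203),100))
E
```

```text
[550.49474546 274.86030509 110.        ] [408.08393982 219.1977055  110.        ] [ 577.10005219 -119.86840772  152.        ] [579.67322782 -84.3166328  100.        ]
```

View pics/crop1.png

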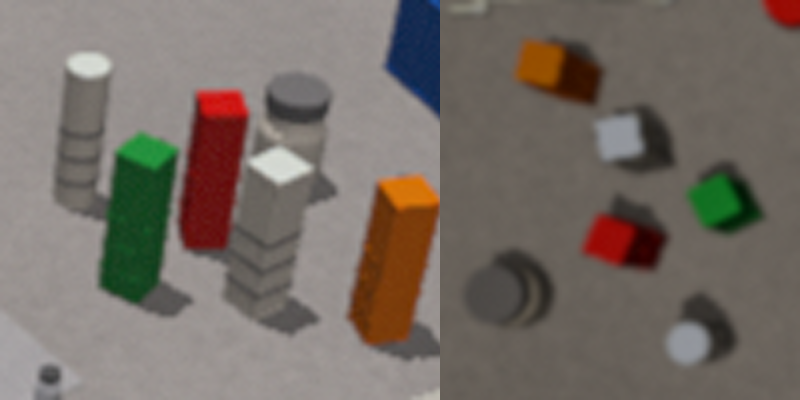

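View pics/crop2.png

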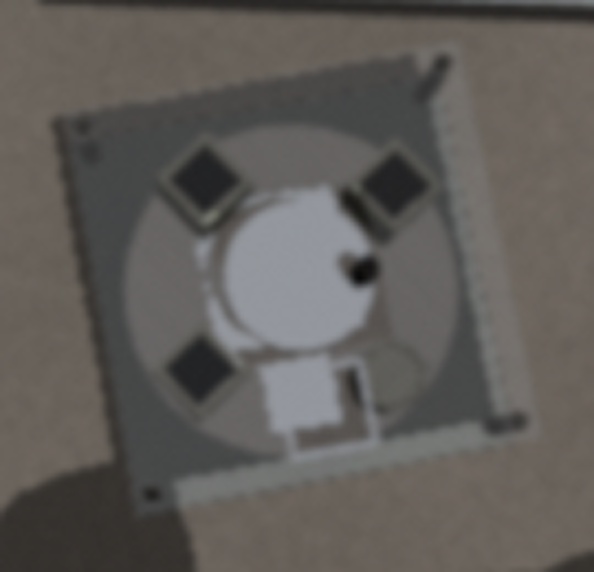

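View pics/crop3.png

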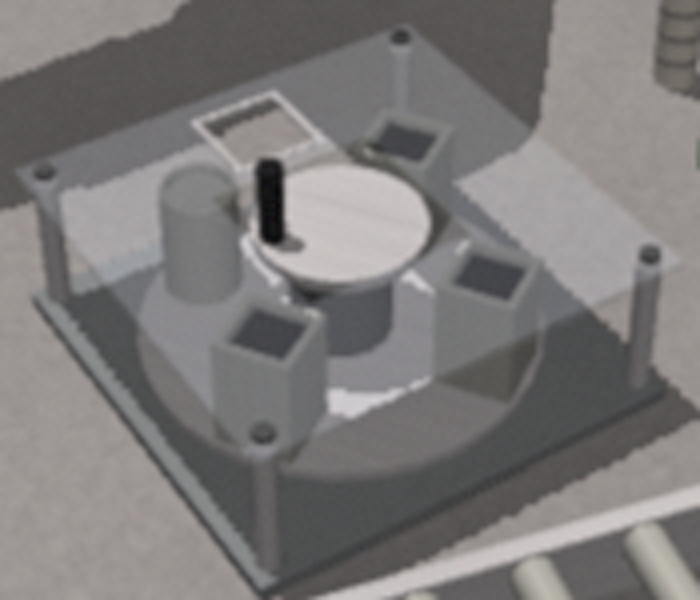

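Crops confirm it: the off-white square one is in the middle at top px (166,209), and the round one has a disc top. Next I measure the stand, crank and carousel from both views.

```bash
python3 - <<'E'
from h import *
S=cam("scene");T=cam("top")
s=lambda x,y:(x/4+195-.4,y/4+180-.4); t=lambda x,y:(x/4.4+225-.4,y/4.4+140-.4)
P=lambda c,l,z:np.array([ray(c,p,z)[:2] for p in l]).round(1)
sc=P(S,[s(400,36),s(45,172),s(263,430),s(650,253)],109);print("screws S",sc.tolist(),sc.mean(0))
w=P(S,[s(193,125),s(275,93),s(327,139),s(243,170)],105);print("win S",w.tolist(),w.mean(0))
tc=P(T,[t(83,124),t(447,63),t(518,421),t(150,494)],109);print("screws T",tc.tolist(),tc.mean(0))
print("crank S",P(S,[s(268,163)],152),"T",P(T,[t(367,268)],152))
print("pads S",P(S,[s(270,333),s(488,274),s(403,140)],90).tolist())
print("pads T",P(T,[t(205,181),t(397,184),t(202,369)],90).tolist())
print("disc T",P(T,[t(300,270)],100))
# cartridge contours
for n,c,roi in(("scene0",S,(400,425,178,205)),("top0",T,(150,182,195,222))):
    im=cv2.imread(f"pics/{n}.png");x0,x1,y0,y1=roi
    g=cv2.cvtColor(im,cv2.COLOR_BGR2GRAY)[y0:y1,x0:x1]
    th,m=cv2.threshold(g,0,255,cv2.THRESH_OTSU)
    if n=="scene0": m=(g>185).astype(np.uint8)
    cs,_=cv2.findContours(m,0,2);k=max(cs,key=cv2.contourArea)
    q=P(c,[(p[0][0]+x0,p[0][1]+y0) for p in k],110).astype(np.float32)
    print(n,th,cv2.minAreaRect(q))
E
```

```text
screws S [[439.1, 5.5], [493.8, -231.9], [728.6, -179.0], [677.1, 58.1]] [584.65  -86.825]
win S [[476.1, -139.4], [463.0, -84.3], [516.3, -70.2], [526.7, -124.8]] [ 495.525 -104.675]
screws T [[677.3, 59.6], [726.9, -181.2], [489.5, -230.5], [436.1, 7.8]] [582.45  -86.075]
crank S [[ 582.1 -126.6]] T [[ 581.4 -125.4]]
pads S [[645.1, -148.3], [642.6, -21.7], [514.9, -21.9]]
pads T [[645.2, -22.1], [647.3, -151.2], [519.0, -23.6]]
disc T [[585.7 -86.5]]
scene0 136.0 ((552.56689453125, 278.5905456542969), (26.441905975341797, 28.103967666625977), 15.945395469665527)
top0 76.0 ((553.3616943359375, 276.3281555175781), (74.5927734375, 88.92621612548828), 1.824723243713379)
```

{"api": "step_arm", "payload": {
  "rows": [
    [3,3,0,0,0,0,0],
    [4,4,0,0,0,0,0],
    [4,4,0,0,0,0,0],
    [4,4,0,0,0,0,0],
    [4,4,0,0,0,0,0],
    [4,4,0,0,0,0,0],
    [4,4,0,0,0,0,0],
    [4,4,0,0,0,0,0],
    [2,2,0,0,0,0,0],
    [0,0,0,0,0,0,0]
  ],
  "force": 30
}}

```text
time: 1.15
ee_pos: [533.2, -164.6, 253.8]
ee_rot: [-2.663, 1.666, 0.003]
force: [-0.1, -0.5, 0.1]
gripper_width: 85.5
```

```bash
python3 - <<'E'
from h import *
s=robot.state(); cv2.imwrite("pics/w1.png",robot.capture("wrist"))
W=cam("wrist",s)
print(s["ee_pos"],R.from_rotvec(s["ee_rot"]).as_matrix()[:,0])
for p in[(582,-126,152),(495.5,-105,105),(583,-86.5,100)]: print(proj(W,p))
E
```

```text
[ 533.16918771 -164.62927787  253.81420397] [ 0.43729006 -0.89931814 -0.00206857]
[254.86882549 127.11008176]
[192.15454512 206.71689176]
[213.46371829  98.3771216 ]
```

View pics/w1.png

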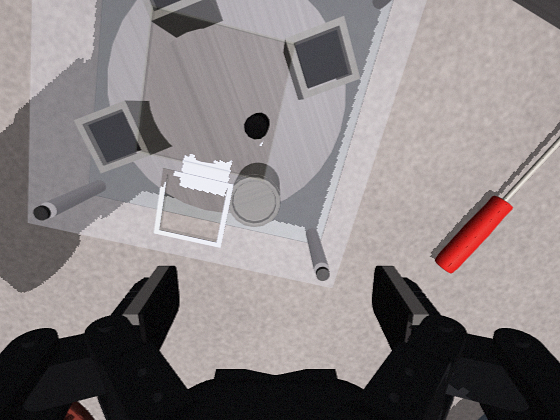

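Wrist view: window frame centre about (193,208), crank top (257,125). Both agree with the projected estimates within 2 px.

```bash
python3 - <<'E'
from h import *
s=robot.state();W=cam("wrist",s)
for n,p,z in[("crank",(257,125),152),("c pad",(114,137),90),("a pad",(322,58),90),("round",(256,200),95),("w1",(162,170),105),("w2",(233,183),105),("w3",(220,246),105),("w4",(155,234),105),("scr",(41,213),109),("scr",(321,273),109)]: print(n,ray(W,p,z)[:2].round(1))
E
```

```text
crank [ 582.7 -127.7]
c pad [516.6 -23.2]
a pad [ 645.9 -150.2]
round [ 520.5 -152.4]
w1 [512.8 -72.3]
w2 [ 528.2 -128.6]
w3 [ 471.7 -141.2]
w4 [457.4 -86.3]
scr [435.5   4.9]
scr [ 489.  -231.3]
```

{"api": "step_arm", "payload": {
  "rows": [
    [3,2,0,0,0,0,0],
    [1.9,1.8,0,0,0,0,0],
    [0,0,-3,0,0,0,0],
    [0,0,-4,0,0,0,0],
    [0,0,0,0,0,0,0]
  ]
}}

```text
time: 1.7
ee_pos: [580.2, -130.4, 182.3]
ee_rot: [2.658, -1.672, -0.003]
force: [-1.1, 0.4, 0.6]
gripper_width: 85.2
```

{"api": "step_arm", "payload": {
  "rows": [
    [0.2,0.35,-2.5,0,0,0,0],
    [0,0,-1.5,0,0,0,0],
    [0,0,0,0,0,0,120],
    [0,0,0,0,0,0,255],
    [0,0,0,0,0,0,255],
    [0,0,0,0,0,0,255],
    [0,0,0,0,0,0,255],
    [0,0,0,0,0,0,255]
  ],
  "force": 25
}}

```text
time: 2.5
ee_pos: [582.0, -127.4, 150.4]
ee_rot: [-2.651, 1.673, 0.003]
force: [4.6, -13.9, -15.6]
gripper_width: 14.9
```

{"api": "step_arm", "payload": {
  "rows": [
    [0,0,0,0,0,0,255],
    [0,0,0,0,0,0,255]
  ]
}}

```text
time: 2.7
ee_pos: [582.0, -127.6, 150.3]
ee_rot: [-2.652, 1.673, 0.003]
force: [1.1, 1.6, -5.8]
gripper_width: 15.0
```

{"api": "step_arm", "payload": {
  "rows": [
    [0.69,0.06,0,0,0,0,255],
    [0.68,0.18,0,0,0,0,255],
    [0.63,0.3,0,0,0,0,255],
    [0.57,0.4,0,0,0,0,255],
    [0.49,0.49,0,0,0,0,255]
  ]
}}

```text
time: 3.2
ee_pos: [606.7, -118.3, 150.4]
ee_rot: [2.645, -1.677, -0.014]
force: [-2.8, -12.4, -7.5]
gripper_width: 15.0
```

{"api": "step_arm", "payload": {
  "rows": [
    [0.4,0.42,0,0,0,0,255],
    [0.4,0.5,0,0,0,0,255],
    [0.2,0.25,0,0,0,0,255],
    [0,0,0,0,0,0,255]
  ]
}}

```text
time: 3.6
ee_pos: [615.8, -110.8, 150.3]
ee_rot: [2.635, -1.677, -0.013]
force: [0.4, 1.1, -4.4]
gripper_width: 15.0
```

{"api": "step_arm", "payload": {
  "rows": [
    [0.1,0.2,0,0,0,0,255],
    [0.05,0.05,0,0,0,0,255],
    [0,0,0,0,0,0,150],
    [0,0,0,0,0,0,150],
    [0,0,0,0,0,0,150],
    [0,0,3,0,0,0,150],
    [-3,0,5,0,0,0,255],
    [-5,0,3,0,0,0,255],
    [-5,0,0,0,0,0,255],
    [-4,0,0,0,0,0,255],
    [0,0,0,0,0,0,255]
  ]
}}

```text
time: 4.7
ee_pos: [453.6, -107.8, 255.9]
ee_rot: [2.638, -1.677, -0.005]
force: [-0.7, -0.3, -0.3]
gripper_width: -0.3
```

```bash
python3 - <<'E'
from h import *
s=robot.state(); cv2.imwrite("pics/w2.png",robot.capture("wrist"))
print(s["ee_pos"],s["ee_rot"],s["gripper_width"],s["force"])
W=cam("wrist",s); print(proj(W,(494.5,-105.5,105)))
np.save("s2.npy",np.hstack([s["ee_pos"],s["ee_rot"]]))
E
```

```text
[ 453.63503596 -107.84409332  255.85214405] [ 2.6381774  -1.67658772 -0.00452317] -0.2601477468846704 [-0.70393468 -0.32885741 -0.2644371 ]
[293.09783529 149.37027786]
```

View pics/w2.png

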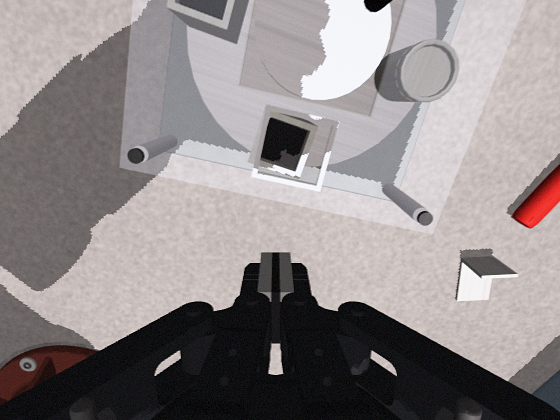

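```bash
cat > z.py <<'E'
from h import *
import sys
i=sys.argv[1]
im=cv2.imread(f"pics/w{i}.png")
x0,y0=[int(v) for v in sys.argv[2:4]]
cv2.imwrite(f"pics/w{i}c.png",cv2.resize(im[y0:y0+110,x0:x0+140],None,fx=5,fy=5,interpolation=cv2.INTER_CUBIC))
E
python3 z.py 2 225 90
```

```text
(no output)
```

View pics/w2c.png

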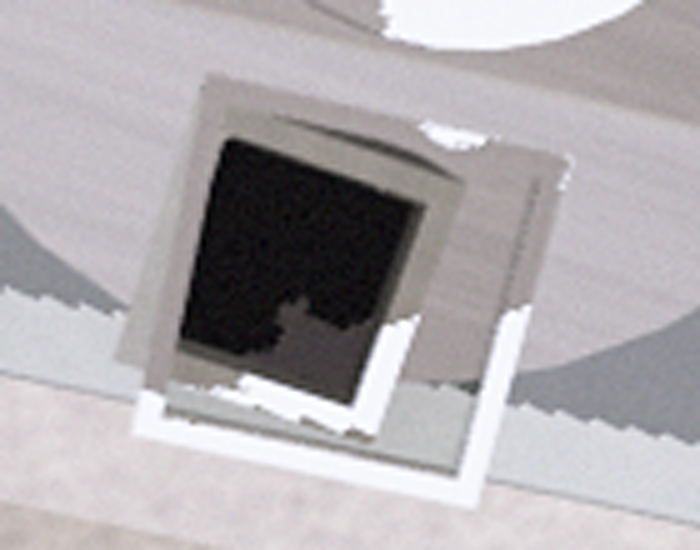

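```bash
python3 - <<'E'
from h import *
v=np.load("s2.npy");W=cam("wrist",{"ee_pos":v[:3],"ee_rot":v[3:]})
f=lambda x,y:(x/5+225-.4,y/5+90-.4)
pad=np.array([ray(W,f(*p),90)[:2] for p in[(230,140),(425,205),(355,405),(180,345)]])
win=np.array([ray(W,f(*p),105)[:2] for p in[(205,75),(570,155),(478,505),(132,433)]])
win_i=np.array([ray(W,f(*p),105)[:2] for p in[(465,475),(165,415)]])
for n,q in(("pad",pad),("win",win)):
    print(n,q.round(1).tolist(),q.mean(0),np.degrees(np.arctan2(*(q[2]+q[3]-q[0]-q[1])[::-1])), np.linalg.norm(q[0]-q[1]),np.linalg.norm(q[1]-q[2]))
    d=q.mean(0)-[582,-86.5];print(np.linalg.norm(d),np.degrees(np.arctan2(d[1],d[0])))
cr=ray(W,(378,0),152);print(cr)
E
```

```text
pad [[508.4, -79.0], [512.7, -112.8], [477.4, -117.3], [474.0, -85.6]] [493.11610276 -98.66655086] -170.96595036569278 34.0904859732132 35.59705567957107
89.71272010751044 -172.20571279927717
win [[516.3, -71.2], [529.8, -127.8], [473.4, -141.1], [460.0, -83.9]] [ 494.86646474 -105.99327477] -166.98830256760502 58.21485651027848 57.95129579365344
89.2874052023143 -167.38959047606787
[ 598.27923304 -106.48717596  152.        ]
```

{"api": "step_arm", "payload": {
  "rows": [
    [2,0.4,-2,0,0,-6.3,255],
    [2,0.4,-3,0,0,-6.3,255],
    [0,0,-3,0,0,0,255],
    [0,0,-3,0,0,0,255],
    [0,0,0,0,0,0,255]
  ]
}}

```text
time: 5.25
ee_pos: [504.7, -100.9, 145.7]
ee_rot: [2.434, -1.971, 0.014]
force: [0.0, 1.3, 0.2]
gripper_width: 0.0
```

{"api": "step_arm", "payload": {
  "rows": [
    [-1.1,0,0,0,0,0,255],
    [0,0,-1.5,0,0,0,255],
    [0,0,0,0,0,0,255]
  ]
}}

```text
time: 5.55
ee_pos: [495.1, -101.3, 133.4]
ee_rot: [2.436, -1.97, 0.019]
force: [-0.6, 0.2, 0.1]
gripper_width: 0.1
```

{"api": "step_arm", "payload": {
  "rows": [
    [-0.1,0.1,-1,0,0,0,255],
    [0,0,-0.8,0,0,0,255],
    [0,0,-0.4,0,0,0,255],
    [0,0,0,0,0,0,255]
  ]
}}

```text
time: 5.95
ee_pos: [495.9, -101.1, 113.9]
ee_rot: [2.437, -1.972, 0.027]
force: [0.4, -0.6, -0.0]
gripper_width: 0.5
```

{"api": "step_arm", "payload": {
  "rows": [
    [0,0,-0.4,0,0,0,255],
    [0,0,-0.3,0,0,0,255],
    [0,0,0,0,0,0,255]
  ]
}}

```text
time: 6.25
ee_pos: [497.1, -103.4, 113.1]
ee_rot: [2.435, -1.971, 0.039]
force: [0.2, 0.0, 0.5]
gripper_width: 0.4
```

{"api": "step_arm", "payload": {
  "rows": [
    [-0.1,0.1,-0.6,0,0,0,255]
  ]
}}

```text
time: 6.35
ee_pos: [498.0, -104.3, 111.3]
ee_rot: [2.434, -1.971, 0.049]
force: [-26.7, -3.7, 105.5]
gripper_width: 0.2
```

{"api": "step_arm", "payload": {
  "rows": [
    [0,0,-0.6,0,0,0,255]
  ]
}}

```text
time: 6.45
ee_pos: [498.7, -107.0, 111.2]
ee_rot: [2.429, -1.969, 0.061]
force: [-37.3, -4.5, 106.7]
gripper_width: 0.1
```

{"api": "step_arm", "payload": {
  "rows": [
    [0,0,0.6,0,0,0,255],
    [0,0,1,0,0,0,255],
    [0,0,3,0,0,0,255],
    [0,0,0,0,0,0,255]
  ]
}}

```text
time: 6.85
ee_pos: [500.0, -108.3, 162.3]
ee_rot: [2.429, -1.97, 0.069]
force: [1.2, -0.5, -0.3]
gripper_width: -0.1
```

```bash
python3 - <<'E'
from h import *
s=robot.state(); Rm=R.from_rotvec(s["ee_rot"]).as_matrix(); print(s["time"],s["ee_pos"],s["force"],Rm.round(3).tolist())
# desired down with jaw angle 102.5deg
a=np.radians(-77.5);x=np.array([np.cos(a),np.sin(a),0]);z=np.array([0,0,-1.]);D=np.stack([x,np.cross(z,x),z],1)
print("turn deg",np.degrees(R.from_matrix(D@Rm.T).as_rotvec()))
E
```

```text
6.85 [ 499.99566529 -108.25215388  162.27104826] [ 1.17764513 -0.48557058 -0.26047546] [[0.206, -0.978, 0.026], [-0.978, -0.207, -0.038], [0.043, -0.017, -0.999]]
turn deg [2.19859017 1.49863325 0.57603152]
```

Well c: rigid after about 3 mm (tips at z 86), so it's full. Going on to well b, +94.6°, with the tilt corrected on the way.

{"api": "step_arm", "payload": {
  "rows": [
    [2,0,3,2.2,1.5,0.6,120],
    [4,0,0.5,0,0,0,120],
    [4,0,0,0,0,0,120],
    [1.5,0,0,0,0,0,120],
    [0,0,0,0,0,0,120]
  ]
}}

```text
time: 7.35
ee_pos: [612.9, -105.5, 194.0]
ee_rot: [2.449, -1.964, -0.02]
force: [-0.7, -0.2, -0.9]
gripper_width: 45.6
```

{"api": "step_arm", "payload": {
  "rows": [
    [0.1,-0.5,-2,0,0,0,120],
    [0,0,-2.2,0,0,0,120],
    [0,0,0,0,0,0,120]
  ]
}}

```text
time: 7.65
ee_pos: [611.9, -110.0, 149.3]
ee_rot: [2.449, -1.963, -0.025]
force: [-0.1, 0.3, 0.1]
gripper_width: 45.0
```

{"api": "step_arm", "payload": {
  "rows": [
    [0.2,0,0,0,0,0,255],
    [0,0,0,0,0,0,255],
    [0,0,0,0,0,0,255],
    [0,0,0,0,0,0,255]
  ],
  "force": 40
}}

```text
time: 8.05
ee_pos: [612.8, -109.6, 150.3]
ee_rot: [2.449, -1.963, -0.027]
force: [2.3, -0.7, -10.6]
gripper_width: 14.5
```

{"api": "step_arm", "payload": {
  "rows": [
    [0.44,0.52,0,0,0,0,255],
    [0.26,0.64,0,0,0,0,255],
    [0.14,0.67,0,0,0,0,255],
    [0.02,0.69,0,0,0,0,255],
    [-0.09,0.68,0,0,0,0,255]
  ]
}}

```text
time: 8.55
ee_pos: [623.6, -87.9, 150.3]
ee_rot: [2.432, -1.963, -0.001]
force: [12.4, -11.6, -17.2]
gripper_width: 14.5
```

{"api": "step_arm", "payload": {
  "rows": [
    [-0.25,0.65,0,0,0,0,255],
    [-0.16,0.68,0,0,0,0,255],
    [-0.27,0.66,0,0,0,0,255],
    [-0.38,0.6,0,0,0,0,255],
    [-0.47,0.53,0,0,0,0,255]
  ]
}}

```text
time: 9.05
ee_pos: [620.9, -63.3, 150.7]
ee_rot: [2.432, -1.97, 0.039]
force: [15.0, -3.1, -14.7]
gripper_width: 14.7
```

{"api": "step_arm", "payload": {
  "rows": [
    [-0.6,0.4,0,0.6,0.4,0,255],
    [-0.6,0.45,0,0.6,0.4,0,255],
    [-0.5,0.35,0,0,0,0,255],
    [-0.3,0.1,0,0,0,0,255],
    [0,0,0,0,0,0,255]
  ]
}}

```text
time: 9.55
ee_pos: [608.0, -51.9, 151.6]
ee_rot: [-2.44, 1.975, -0.023]
force: [-1.4, -0.2, -5.9]
gripper_width: 14.5
```

{"api": "step_arm", "payload": {
  "rows": [
    [0,0,0,0,0,0,120],
    [0,0,0,0,0,0,120],
    [0,0,0,0,0,0,120],
    [0,0,3.5,0,0,0,120],
    [-4,0,5,0,0,0,255],
    [-5,-2,3,0,0,0,255],
    [-5,-2.5,0,0,0,0,255],
    [-3,-1,0,0,0,0,255],
    [0,0,0,0,0,0,255]
  ]
}}

```text
time: 10.45
ee_pos: [457.1, -102.9, 258.4]
ee_rot: [-2.44, 1.973, -0.036]
force: [-0.6, 0.7, 0.1]
gripper_width: 0.2
```

```bash
python3 - <<'E'
from h import *
s=robot.state(); cv2.imwrite("pics/w3.png",robot.capture("wrist"))
print(s["time"],s["ee_pos"],s["ee_rot"],s["gripper_width"])
np.save("s3.npy",np.hstack([s["ee_pos"],s["ee_rot"]]))
W=cam("wrist",s); print(proj(W,(494.9,-105.8,105)))
Rm=R.from_rotvec(s["ee_rot"]).as_matrix()
a=np.radians(-77.5);x=np.array([np.cos(a),np.sin(a),0]);z=np.array([0,0,-1.]);D=np.stack([x,np.cross(z,x),z],1)
print("turn deg",np.degrees(R.from_matrix(D@Rm.T).as_rotvec()))
E
```

```text
10.45 [ 457.14179401 -102.8822643   258.42061424] [-2.44023856  1.97291203 -0.03581018] 0.17475241673491915
[285.41768788 156.75503811]
turn deg [0.6677965  1.14073651 0.41046835]
```

View pics/w3.png

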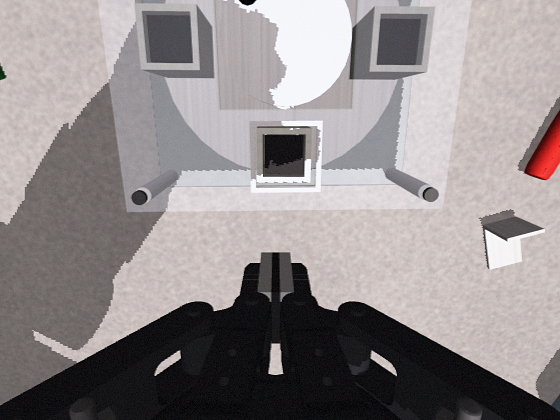

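```bash
python3 z.py 3 215 100
```

```text
(no output)
```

View pics/w3c.png

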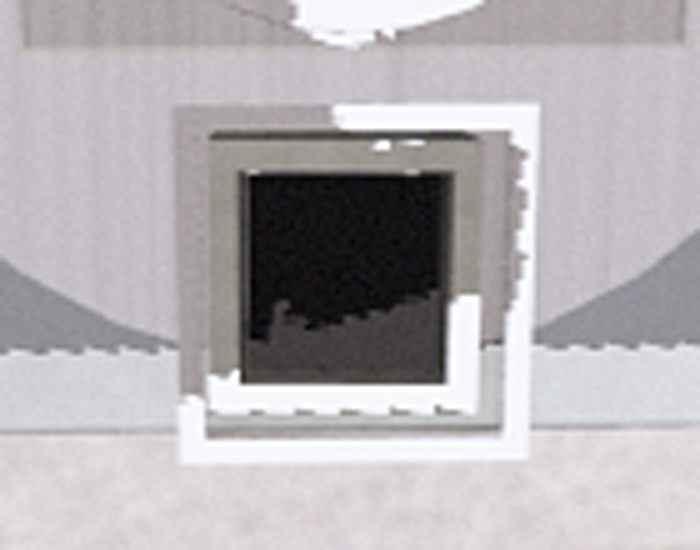

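```bash
python3 - <<'E'
from h import *
v=np.load("s3.npy");W=cam("wrist",{"ee_pos":v[:3],"ee_rot":v[3:]})
f=lambda x,y:(x/5+215-.4,y/5+100-.4)
pad=np.array([ray(W,f(*p),90)[:2] for p in[(247,172),(441,172),(445,383),(247,383)]])
wi=np.array([ray(W,f(*p),95)[:2] for p in[(240,170),(455,170),(449,384),(240,384)]])
win=np.array([ray(W,f(*p),105)[:2] for p in[(172,105),(540,103),(526,461),(180,463)]])
for n,q in(("pad",pad),("well",wi),("win",win)):
    print(n,q.round(1).tolist(),q.mean(0),np.degrees(np.arctan2(*(q[2]+q[3]-q[0]-q[1])[::-1])), np.linalg.norm(q[0]-q[1]),np.linalg.norm(q[1]-q[2]))
    d=q.mean(0)-[582,-86.5];print(np.linalg.norm(d),np.degrees(np.arctan2(d[1],d[0])))
E
```

```text
pad [[508.0, -84.9], [514.9, -117.1], [479.7, -126.3], [472.5, -92.3]] [ 493.78537937 -105.14680646] -166.83806791280634 32.90975777237652 36.378282751984514
90.16386573204257 -168.06451341970185
well [[508.4, -83.7], [516.0, -118.8], [480.6, -126.3], [473.0, -91.0]] [ 494.50291344 -104.95285264] -168.18176162880775 35.829336826560024 36.215965139590665
89.42174191514701 -168.0910190186319
win [[516.8, -71.2], [529.4, -128.4], [472.1, -140.7], [459.7, -83.6]] [ 494.5040659  -105.99444924] -167.77565438596397 58.52782239005611 58.620585973921315
89.64135226498128 -167.43942822353947
```

{"api": "step_arm", "payload": {
  "rows": [
    [1.5,-0.1,-3,0.7,1.1,0.4,255],
    [1.5,-0.1,-3,0,0,0,255],
    [0.4,0,-2.5,0,0,0,255],
    [0,0,-1.5,0,0,0,255],
    [0,0,0,0,0,0,255]
  ]
}}

```text
time: 11.0
ee_pos: [500.6, -104.9, 157.2]
ee_rot: [-2.446, 1.962, -0.014]
force: [-0.6, -0.7, 0.9]
gripper_width: -0.2
```

{"api": "step_arm", "payload": {
  "rows": [
    [-0.6,0,-1.5,0,0,0,255],
    [0,0,-1,0,0,0,255],
    [0,0,0,0,0,0,255]
  ]
}}

```text
time: 11.3
ee_pos: [497.6, -104.7, 132.8]
ee_rot: [-2.447, 1.96, -0.018]
force: [0.2, -0.4, 0.1]
gripper_width: -0.1
```

{"api": "step_arm", "payload": {
  "rows": [
    [-0.4,0,-1,0,0,0,255],
    [0,0,-0.5,0,0,0,255],
    [0,0,0,0,0,0,255]
  ]
}}

```text
time: 11.6
ee_pos: [495.2, -105.0, 118.4]
ee_rot: [-2.446, 1.959, -0.023]
force: [1.2, -0.4, -0.9]
gripper_width: -0.0
```

{"api": "step_arm", "payload": {
  "rows": [
    [0,0,-0.3,0,0,0,255],
    [0,0,-0.2,0,0,0,255]
  ]
}}

```text
time: 11.8
ee_pos: [495.6, -105.1, 113.9]
ee_rot: [-2.446, 1.959, -0.024]
force: [-2.2, -0.1, 3.3]
gripper_width: 0.2
```

{"api": "step_arm", "payload": {
  "rows": [
    [0,0,-0.2,0,0,0,255]
  ]
}}

```text
time: 11.9
ee_pos: [495.6, -105.1, 112.0]
ee_rot: [-2.446, 1.959, -0.024]
force: [-1.8, 0.6, 2.9]
gripper_width: 0.1
```

{"api": "step_arm", "payload": {
  "rows": [
    [0,0,-0.2,0,0,0,255]
  ]
}}

```text
time: 12.0
ee_pos: [495.5, -105.1, 110.1]
ee_rot: [-2.446, 1.959, -0.025]
force: [-1.6, 0.5, 4.5]
gripper_width: -0.2
```

{"api": "step_arm", "payload": {
  "rows": [
    [0,0,-0.2,0,0,0,255]
  ]
}}

```text
time: 12.1
ee_pos: [495.6, -105.1, 108.1]
ee_rot: [-2.446, 1.959, -0.025]
force: [-1.4, 0.1, 4.3]
gripper_width: -0.2
```

{"api": "step_arm", "payload": {
  "rows": [
    [0,0,-0.2,0,0,0,255]
  ]
}}

```text
time: 12.2
ee_pos: [495.5, -105.1, 106.0]
ee_rot: [-2.446, 1.959, -0.025]
force: [-2.4, 0.6, 4.5]
gripper_width: 0.0
```

{"api": "step_arm", "payload": {
  "rows": [
    [0,0,-0.2,0,0,0,255]
  ]
}}

```text
time: 12.3
ee_pos: [495.5, -105.1, 103.8]
ee_rot: [-2.446, 1.959, -0.025]
force: [-1.5, 0.8, 4.9]
gripper_width: 0.1
```

Well b gives way (11 mm down at about 4.5 N): it's the free one, and it's already aligned with the window. Now to fetch the cartridge.

{"api": "step_arm", "payload": {
  "rows": [
    [0,0,2,0,0,0,255],
    [0,0,4,0,0,0,255],
    [0,0,5,0,0,0,120],
    [0,3,4,0.6,0.8,0,80],
    [-1,5,0.5,0,0,0,80],
    [-1,5,0,0,0,0,80],
    [-1,5,0,0,0,0,80],
    [0,5,0,0,0,0,80],
    [0,5,0,0,0,0,80],
    [0,5,0,0,0,0,80],
    [0,4,0,0,0,0,80],
    [0,0,0,0,0,0,80]
  ]
}}

```text
time: 13.5
ee_pos: [476.0, 228.7, 262.5]
ee_rot: [-2.485, 1.862, 0.045]
force: [1.1, -0.8, 0.4]
gripper_width: 58.4
```

```bash
python3 - <<'E'
from h import *
s=robot.state(); cv2.imwrite("pics/w4.png",robot.capture("wrist"))
print(s["time"],s["ee_pos"],s["ee_rot"],s["gripper_width"])
np.save("s4.npy",np.hstack([s["ee_pos"],s["ee_rot"]]))
W=cam("wrist",s); print(proj(W,(553,277,110)))
E
```

```text
13.5 [475.99089384 228.7249595  262.4529615 ] [-2.48544704  1.86192155  0.0454669 ] 58.424251183046756
[252.40085609  89.29002565]
```

View pics/w4.png

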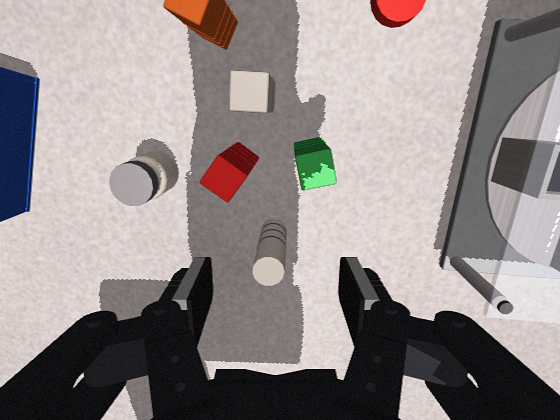

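The wrist view shows the square off-white top at (250,91), with orange, red, green, the round one and the jar around it. Measuring its centre and yaw.

```bash
python3 - <<'E'
from h import *
v=np.load("s4.npy");W=cam("wrist",{"ee_pos":v[:3],"ee_rot":v[3:]})
im=cv2.imread("pics/w4.png");x0,y0=220,60
g=cv2.GaussianBlur(cv2.cvtColor(im,cv2.COLOR_BGR2GRAY),(3,3),0)[y0:125,x0:285]
th,m=cv2.threshold(g,0,255,cv2.THRESH_OTSU);print(th)
cs,_=cv2.findContours(m,0,2);k=max(cs,key=cv2.contourArea)
print(cv2.minAreaRect(k+np.array([x0,y0])))
q=np.array([ray(W,(p[0][0]+x0,p[0][1]+y0),110)[:2] for p in k],np.float32);r=cv2.minAreaRect(q);print(r)
Rm=R.from_rotvec(v[3:]).as_matrix();print("jaw",np.degrees(np.arctan2(Rm[1,0],Rm[0,0])),"z",Rm[:,2])
for n,p in(("red",(225,180)),("green",(318,175)),("orange",(195,8)),("round",(269,271))):print(n,ray(W,p,110)[:2].round())
yaw=(r[2]+45)%90-45
for b in(0,-90):
  a=np.radians(yaw+b)
  x=np.array([np.cos(a),np.sin(a),0]);z=np.array([0,0,-1.]);D=np.stack([x,np.cross(z,x),z],1)
  print(yaw+b,"turn",np.degrees(R.from_matrix(D@Rm.T).as_rotvec()))
E
```

```text
161.0
((248.23318481445312, 90.83665466308594), (37.303401947021484, 39.50065612792969), 2.862405300140381)
((550.8168334960938, 279.6922607421875), (28.883499145507812, 28.7981014251709), 13.092119216918945)
jaw -73.661696897441 z [-0.00199595  0.04614826 -0.99893261]
red [477. 280.]
green [504. 207.]
orange [595. 332.]
round [407. 221.]
13.092119216918945 turn [-2.032442   -2.09443131 86.75131836]
-76.90788078308105 turn [-2.64756671 -0.03976881 -3.23138257]
```

{"api": "step_arm", "payload": {
  "rows": [
    [3,2,0,-2.6,0,-3.2,80],
    [3,2,-2,0,0,0,80],
    [1.5,1,-2,0,0,0,80],
    [0,0,0,0,0,0,80]
  ]
}}

```text
time: 13.95
ee_pos: [561.3, 241.7, 220.4]
ee_rot: [-2.495, 1.888, 0.035]
force: [-1.3, -0.2, -0.6]
gripper_width: 58.3
```

```bash
cat > t.py <<'E'
from h import *
import sys
s=robot.state();Rm=R.from_rotvec(s["ee_rot"]).as_matrix()
a=np.radians(float(sys.argv[1]));x=np.array([np.cos(a),np.sin(a),0]);z=np.array([0,0,-1.]);D=np.stack([x,np.cross(z,x),z],1)
print(s["time"],s["ee_pos"].round(1),s["force"].round(1),"jaw",np.degrees(np.arctan2(Rm[1,0],Rm[0,0])).round(2),"turn",np.degrees(R.from_matrix(D@Rm.T).as_rotvec()).round(2))
if len(sys.argv)>2: print("shift cm",((np.array([float(q) for q in sys.argv[2:5]])-s["ee_pos"])/10).round(2))
E
python3 t.py -77 551 279.5 160
```

```text
13.95 [561.3 241.7 220.4] [-1.3 -0.2 -0.6] jaw -74.22 turn [-1.37 -0.55 -2.78]
shift cm [-1.03  3.78 -6.04]
```

{"api": "step_arm", "payload": {
  "rows": [
    [-0.5,1.9,0,-1.4,-0.5,-2.8,80],
    [-0.5,1.9,0,0,0,0,80],
    [0,0,-2,0,0,0,80],
    [0,0,-2,0,0,0,80],
    [0,0,0,0,0,0,80]
  ]
}}

```text
time: 14.45
ee_pos: [558.7, 245.2, 184.0]
ee_rot: [-2.496, 1.877, 0.033]
force: [-0.0, -1.1, 0.1]
gripper_width: 58.6
```

```bash
python3 t.py -77 551 279.5 160
```

```text
14.45 [558.7 245.2 184. ] [-0.  -1.1  0.1] jaw -73.9 turn [-1.59 -0.3  -3.09]
shift cm [-0.77  3.43 -2.4 ]
```

```bash
python3 -c "
from h import *
s=robot.state();print(s['qpos'].round(3),s['joint_vel'].round(3))"
```

```text
[ 0.28   0.494 -0.04   1.035  0.028  3.141] [ 0.001 -0.046  0.034  0.038  0.002 -0.002]
```

Joint 6 is at its limit, so I take the half-turn-equivalent grasp and rotate by about +177°.

{"api": "step_arm", "payload": {
  "rows": [
    [0,0,1,0,0,8.5,80],
    [0,0,0,0,0,8.5,80],
    [0,0,0,0,0,8.5,80],
    [0,0,0,0,0,8.5,80],
    [0,0,0,0,0,8.5,80],
    [0,0,0,0,0,8.5,80],
    [0,0,0,0,0,8.5,80],
    [0,0,0,0,0,8.5,80],
    [0,0,0,0,0,8.5,80],
    [0,0,0,0,0,8.5,80],
    [0,0,0,0,0,8.5,80],
    [0,0,0,0,0,8.5,80]
  ]
}}

```text
time: 15.65
ee_pos: [557.3, 247.1, 218.2]
ee_rot: [-3.03, -0.797, 0.025]
force: [-0.4, -0.4, 0.7]
gripper_width: 58.3
```

```bash
python3 t.py 103 551 279.5 190
```

```text
15.65 [557.3 247.1 218.2] [-0.4 -0.4  0.7] jaw 29.47 turn [ 0.47 -1.   73.54]
shift cm [-0.63  3.24 -2.82]
```

{"api": "step_arm", "payload": {
  "rows": [
    [0,0.4,0,0,0,8.5,80],
    [0,0.4,0,0,0,8.5,80],
    [0,0.4,0,0,0,8.5,80],
    [0,0.4,0,0,0,8.5,80],
    [0,0.4,0,0,0,8.5,80],
    [0,0.4,0,0,0,8.5,80],
    [0,0.4,0,0,0,8.5,80],
    [0,0.2,0,0,0,8.5,80],
    [0,0,0,0,0,5,80],
    [0,0,0,0,0,0,80]
  ]
}}

```text
time: 16.65
ee_pos: [556.0, 279.8, 239.2]
ee_rot: [1.939, 2.468, -0.001]
force: [1.2, 0.5, -0.5]
gripper_width: 58.8
```

```bash
python3 t.py 103 551 279.5 160
```

```text
16.65 [556.  279.8 239.2] [ 1.2  0.5 -0.5] jaw 103.69 turn [ 0.13  0.13 -0.7 ]
shift cm [-0.5  -0.03 -7.92]
```

{"api": "step_arm", "payload": {
  "rows": [
    [-0.5,0,-2,0,0,-0.7,80],
    [0,0,-2,0,0,0,80],
    [0,0,-2,0,0,0,80],
    [0,0,0,0,0,0,80]
  ]
}}

```text
time: 17.05
ee_pos: [551.3, 280.4, 184.0]
ee_rot: [1.966, 2.442, 0.01]
force: [-0.8, -0.3, -0.4]
gripper_width: 58.6
```

```bash
python3 t.py 103 551 279.5 160; python3 - <<'E'
from h import *
s=robot.state(); cv2.imwrite("pics/w5.png",robot.capture("wrist"))
np.save("s5.npy",np.hstack([s["ee_pos"],s["ee_rot"]]))
W=cam("wrist",s)
for z in(69,88,110):print(proj(W,(551,279.5,z)))
E
```

```text
17.05 [551.3 280.4 184. ] [-0.8 -0.3 -0.4] jaw 102.32 turn [-0.04  0.53  0.67]
shift cm [-0.03 -0.09 -2.4 ]
[273.97622678 208.89633763]
[273.85563034 217.60204997]
[273.68950302 229.59458243]
```

View pics/w5.png

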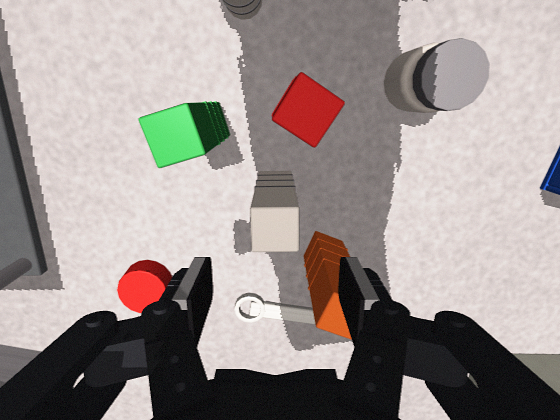

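{"api": "step_arm", "payload": {
  "rows": [
    [-0.1,0,-2,0,0.5,0.6,80],
    [-0.1,0,-2,0,0,0,80],
    [0,0,0,0,0,0,80]
  ]
}}

```text
time: 17.4
ee_pos: [552.4, 281.6, 150.8]
ee_rot: [1.959, 2.45, 0.014]
force: [0.2, -0.3, -0.4]
gripper_width: 58.9
```

```bash
python3 t.py 103 551.3 280 96
```

```text
17.4 [552.4 281.6 150.8] [ 0.2 -0.3 -0.4] jaw 102.72 turn [-0.25  0.53  0.28]
shift cm [-0.11 -0.16 -5.48]
```

{"api": "step_arm", "payload": {
  "rows": [
    [-0.1,-0.16,-2,-0.2,0.5,0.2,80],
    [-0.1,0,-2,0,0,0,80],
    [0,0,-1,0,0,0,80],
    [0,0,0,0,0,0,80]
  ]
}}

```text
time: 17.8
ee_pos: [554.5, 281.4, 107.9]
ee_rot: [1.958, 2.45, 0.014]
force: [0.1, 0.0, 0.4]
gripper_width: 58.6
```

```bash
python3 t.py 103 551.3 280 96
```

```text
17.8 [554.5 281.4 107.9] [0.1 0.  0.4] jaw 102.74 turn [-0.24  0.54  0.27]
shift cm [-0.32 -0.14 -1.19]
```

{"api": "step_arm", "payload": {
  "rows": [
    [-0.35,-0.15,-0.9,-0.3,0.8,0.2,80],
    [0,0,-0.5,0,0,0,80],
    [0,0,0,0,0,0,80]
  ]
}}

```text
time: 18.1
ee_pos: [552.4, 280.5, 96.2]
ee_rot: [-1.957, -2.456, 0.002]
force: [0.2, -0.4, 1.0]
gripper_width: 58.7
```

```bash
python3 t.py 103 551.3 280 96
```

```text
18.1 [552.4 280.5  96.2] [ 0.2 -0.4  1. ] jaw 102.92 turn [ 0.01 -0.11  0.08]
shift cm [-0.11 -0.05 -0.02]
```

{"api": "step_arm", "payload": {
  "rows": [
    [0,0,0,0,0,0,255],
    [0,0,0,0,0,0,255],
    [0,0,0,0,0,0,255],
    [0,0,0,0,0,0,255],
    [0,0,0,0,0,0,255]
  ],
  "force": 60
}}

```text
time: 18.6
ee_pos: [552.8, 280.6, 97.1]
ee_rot: [-1.957, -2.457, 0.001]
force: [0.5, 1.5, -1.1]
gripper_width: 29.6
```

```bash
python3 t.py 103 551.3 280 96
```

```text
18.6 [552.8 280.6  97.1] [ 0.5  1.5 -1.1] jaw 102.92 turn [-0.01 -0.06  0.08]
shift cm [-0.15 -0.06 -0.11]
```

{"api": "step_arm", "payload": {
  "rows": [
    [0,0,1,0,0,0,255],
    [0,0,3,0,0,0,255],
    [0,0,4,0,0,0,255],
    [0,0,4,0,0,0,255],
    [0,0,3,0,0,0,255],
    [0,-2,0,0,0,0,255],
    [-0.5,-4,0,0,0,0,255],
    [-1,-4,0,0,0,0,255],
    [-1,-4,0,0,0,0,255],
    [-1,-4,0,0,0,0,255],
    [-1,-4,0,0,0,0,255],
    [0,0,0,0,0,0,255]
  ]
}}

```text
time: 19.8
ee_pos: [503.7, 54.0, 261.4]
ee_rot: [1.95, 2.457, 0.006]
force: [-0.8, -0.6, -0.4]
gripper_width: 29.4
```

```bash
python3 t.py 102.2 496 -105.5 240
```

```text
19.8 [503.7  54.  261.4] [-0.8 -0.6 -0.4] jaw 103.14 turn [-0.    0.33 -0.94]
shift cm [ -0.77 -15.95  -2.14]
```

{"api": "step_arm", "payload": {
  "rows": [
    [0,-4,0,0,0,0,255],
    [0,-4,0,0,0,0,255],
    [-0.3,-4,0,0,0,0,255],
    [-0.3,-3,0,0,0,0,255],
    [0,-1,0,0,0,0,255],
    [0,0,0,0,0,0,255]
  ]
}}

```text
time: 20.4
ee_pos: [498.0, -110.4, 266.0]
ee_rot: [1.946, 2.454, 0.012]
force: [0.0, 0.7, -0.5]
gripper_width: 29.1
```

```bash
python3 t.py 102.2 496 -105.5 235
```

```text
20.4 [ 498.  -110.4  266. ] [ 0.   0.7 -0.5] jaw 103.17 turn [-0.01  0.68 -0.97]
shift cm [-0.2   0.49 -3.1 ]
```

{"api": "step_arm", "payload": {
  "rows": [
    [-0.2,0.5,-1.5,0,0.9,-1,255],
    [0,0,-1,0,0,0,255],
    [0,0,0,0,0,0,255]
  ]
}}

```text
time: 20.7
ee_pos: [496.0, -101.7, 239.0]
ee_rot: [-1.969, -2.441, 0.003]
force: [-0.1, 1.0, -1.1]
gripper_width: 29.3
```

```bash
python3 t.py 102.2 496 -105.5 215;python3 - <<'E'
from h import *
s=robot.state(); a=robot.capture("wrist");cv2.imwrite("pics/w6.png",a);b=robot.capture("scene")
cv2.imwrite("pics/s6.png",cv2.resize(b[110:260,190:370],None,fx=4,fy=4,interpolation=cv2.INTER_CUBIC))
np.save("s6.npy",np.hstack([s["ee_pos"],s["ee_rot"]]))
E
```

```text
20.7 [ 496.  -101.7  239. ] [-0.1  1.  -1.1] jaw 102.22 turn [-0.08 -0.3  -0.02]
shift cm [ 0.   -0.38 -2.4 ]
```

View pics/w6.png

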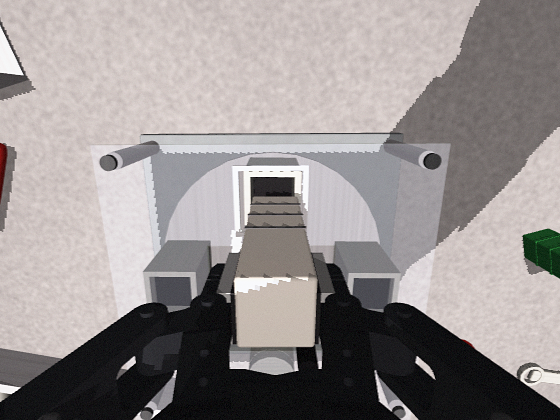

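View pics/s6.png

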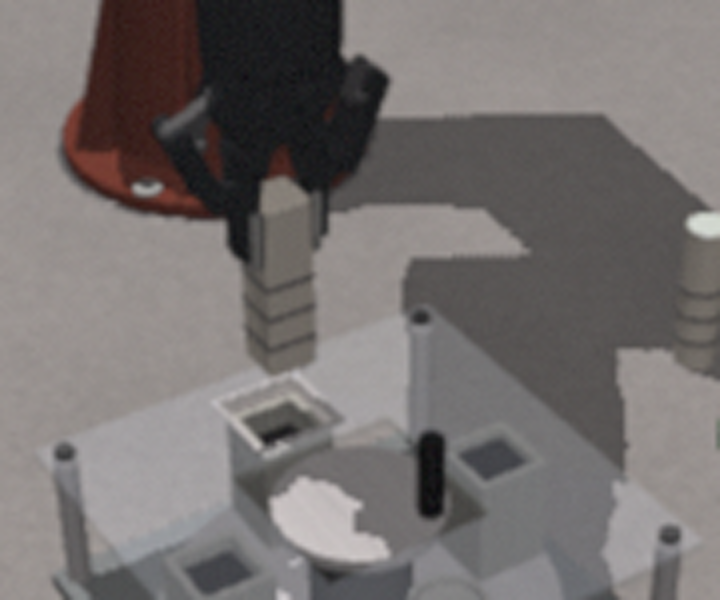

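The wrist view shows the cartridge gripped straight, top centred at (276,311), with the window just beyond and below it. I work out its offset from the TCP and the target.

```bash
python3 - <<'E'
from h import *
v=np.load("s6.npy");W=cam("wrist",{"ee_pos":v[:3],"ee_rot":v[3:]})
q=np.array([ray(W,p,v[2]-97+110)[:2] for p in[(236,277),(317,275),(315,347),(235,346)]])
print(q.round(1).tolist(),q.mean(0)-v[:2],np.linalg.norm(q[0]-q[1]),np.linalg.norm(q[1]-q[2]))
# lower end of cartridge bottom edge far side, at z=v2-97
q=np.array([ray(W,p,v[2]-97)[:2] for p in[(251,197),(301,197)]]);print(q)
w=np.array([ray(W,p,105)[:2] for p in[(233,165),(309,166)]]);print("win far edge outer",w)
E
```

```text
[[482.5, -118.8], [475.6, -90.9], [505.4, -84.0], [511.4, -113.9]] [-2.27628728 -0.14182209] 28.723296263687278 30.616229631113033
[[ 483.62654701 -120.59570786]
 [ 476.47270799  -87.78929101]]
win far edge outer [[ 472.17429838 -139.38080111]
 [ 460.52581742  -82.42294879]]
```

{"api": "step_arm", "payload": {
  "rows": [
    [0,-0.35,-1.5,0,-0.3,0,255],
    [0,0,-0.5,0,0,0,255],
    [0,0,0,0,0,0,255]
  ]
}}

```text
time: 21.1
ee_pos: [497.1, -104.4, 220.5]
ee_rot: [1.968, 2.446, 0.003]
force: [-0.4, -0.5, -1.1]
gripper_width: 29.4
```

```bash
python3 t.py 102.2 496.5 -105.3 205
```

```text
21.1 [ 497.1 -104.4  220.5] [-0.4 -0.5 -1.1] jaw 102.35 turn [-0.04  0.16 -0.15]
shift cm [-0.06 -0.09 -1.55]
```

{"api": "step_arm", "payload": {
  "rows": [
    [-0.1,-0.1,-1,0,0.3,-0.1,255],
    [0,0,-0.5,0,0,0,255],
    [0,0,0,0,0,0,255]
  ]
}}

```text
time: 21.4
ee_pos: [496.6, -105.3, 205.4]
ee_rot: [-1.97, -2.445, 0.002]
force: [-1.1, 0.8, 0.0]
gripper_width: 29.4
```

```bash
python3 t.py 102.2 496.5 -105.3 195
```

```text
21.4 [ 496.6 -105.3  205.4] [-1.1  0.8  0. ] jaw 102.27 turn [-0.01 -0.11 -0.07]
shift cm [-0.01 -0.   -1.04]
```

{"api": "step_arm", "payload": {
  "rows": [
    [-0.05,0,-0.5,0,0,0,255],
    [-0.05,0,-0.4,0,0,0,255],
    [0,0,-0.3,0,0,0,255]
  ]
}}

```text
time: 21.7
ee_pos: [495.9, -105.4, 193.0]
ee_rot: [-1.971, -2.445, 0.001]
force: [-0.1, 0.2, -0.8]
gripper_width: 29.6
```

{"api": "step_arm", "payload": {
  "rows": [
    [-0.03,0,-0.3,0,0,0,255],
    [0,0,-0.3,0,0,0,255]
  ]
}}

```text
time: 21.9
ee_pos: [495.5, -105.4, 186.5]
ee_rot: [-1.971, -2.445, 0.001]
force: [0.2, 0.5, -1.1]
gripper_width: 29.2
```

{"api": "step_arm", "payload": {
  "rows": [
    [0.07,0,-0.5,0,0,0,255],
    [0,0,-0.4,0,0,0,255],
    [0,0,-0.3,0,0,0,255]
  ]
}}

```text
time: 22.2
ee_pos: [496.4, -105.5, 173.6]
ee_rot: [-1.971, -2.446, 0.001]
force: [-1.3, 0.1, 1.8]
gripper_width: 29.5
```

{"api": "step_arm", "payload": {
  "rows": [
    [0.05,0,-0.4,0,0,0,255],
    [0,0,-0.4,0,0,0,255]
  ]
}}

```text
time: 22.4
ee_pos: [496.8, -105.5, 165.3]
ee_rot: [-1.971, -2.446, 0.001]
force: [-0.8, 0.7, 2.6]
gripper_width: 29.3
```

```bash
python3 t.py 102.2 496.5 -105.3 142
```

```text
22.4 [ 496.8 -105.5  165.3] [-0.8  0.7  2.6] jaw 102.26 turn [ 0.02 -0.04 -0.06]
shift cm [-0.03  0.02 -2.33]
```

Pushing at about 3 N, pad going down smoothly. Continuing.

{"api": "step_arm", "payload": {
  "rows": [
    [-0.03,0,-0.5,0,0,0,255],
    [0,0,-0.5,0,0,0,255],
    [0,0,-0.4,0,0,0,255]
  ]
}}

```text
time: 22.7
ee_pos: [496.7, -105.5, 150.4]
ee_rot: [1.971, 2.446, -0.001]
force: [-1.2, 0.1, 2.8]
gripper_width: 29.0
```

{"api": "step_arm", "payload": {
  "rows": [
    [0,0,-0.3,0,0,0,255],
    [0,0,-0.2,0,0,0,255]
  ]
}}

```text
time: 22.9
ee_pos: [496.7, -105.5, 144.7]
ee_rot: [1.971, 2.446, -0.001]
force: [-1.5, 0.3, 2.8]
gripper_width: 29.3
```

{"api": "step_arm", "payload": {
  "rows": [
    [0,0,-0.15,0,0,0,255]
  ]
}}

```text
time: 23.0
ee_pos: [496.7, -105.5, 143.0]
ee_rot: [1.972, 2.446, -0.001]
force: [-0.4, 0.6, 2.3]
gripper_width: 29.2
```

{"api": "step_arm", "payload": {
  "rows": [
    [0,0,-0.15,0,0,0,255]
  ]
}}

```text
time: 23.1
ee_pos: [496.9, -105.6, 141.6]
ee_rot: [1.971, 2.446, -0.0]
force: [-3.1, 1.7, 25.1]
gripper_width: 29.7
```

{"api": "step_arm", "payload": {
  "rows": [
    [0,0,-0.1,0,0,0,255]
  ]
}}

```text
time: 23.2
ee_pos: [497.1, -105.7, 141.6]
ee_rot: [1.971, 2.445, -0.0]
force: [-6.4, 1.7, 24.2]
gripper_width: 29.6
```

Stop reached at z 141.6 (142 expected) with 25 N. Releasing.

{"api": "step_arm", "payload": {
  "rows": [
    [0,0,0.05,0,0,0,140],
    [0,0,0,0,0,0,110],
    [0,0,0,0,0,0,80],
    [0,0,0,0,0,0,80],
    [0,0,0,0,0,0,80]
  ]
}}

```text
time: 23.7
ee_pos: [497.5, -105.9, 142.0]
ee_rot: [1.97, 2.444, 0.0]
force: [-0.2, -0.1, 0.3]
gripper_width: 58.6
```

{"api": "step_arm", "payload": {
  "rows": [
    [0,0,1.5,0,0,0,80],
    [0,0,3,0,0,0,80],
    [0,0,4,0,0,0,80],
    [0,0,4,0,0,0,80],
    [3,0,0,0,0,0,80],
    [3,0,0,0,0,0,80],
    [0,0,0,0,0,0,80]
  ]
}}

```text
time: 24.4
ee_pos: [557.3, -105.3, 271.9]
ee_rot: [1.972, 2.445, -0.0]
force: [-0.3, 0.4, -0.8]
gripper_width: 58.6
```

```bash
python3 - <<'E'
from h import *
s=robot.state(); print(s["time"],s["ee_pos"],s["force"]); cv2.imwrite("pics/w7.png",robot.capture("wrist"));b=robot.capture("scene")
cv2.imwrite("pics/s7f.png",b)
cv2.imwrite("pics/s7.png",cv2.resize(b[150:330,190:390],None,fx=3.3,fy=3.3,interpolation=cv2.INTER_CUBIC))
np.save("s7.npy",np.hstack([s["ee_pos"],s["ee_rot"]]))
E
```

```text
24.4 [ 557.31410467 -105.31155416  271.9020094 ] [-0.26153767  0.42445095 -0.7805028 ]
```

View pics/w7.png

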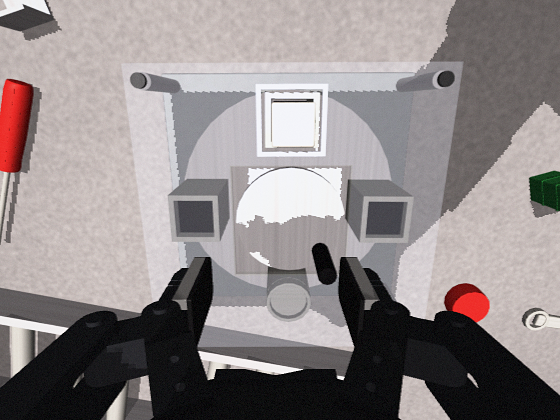

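View pics/s7.png

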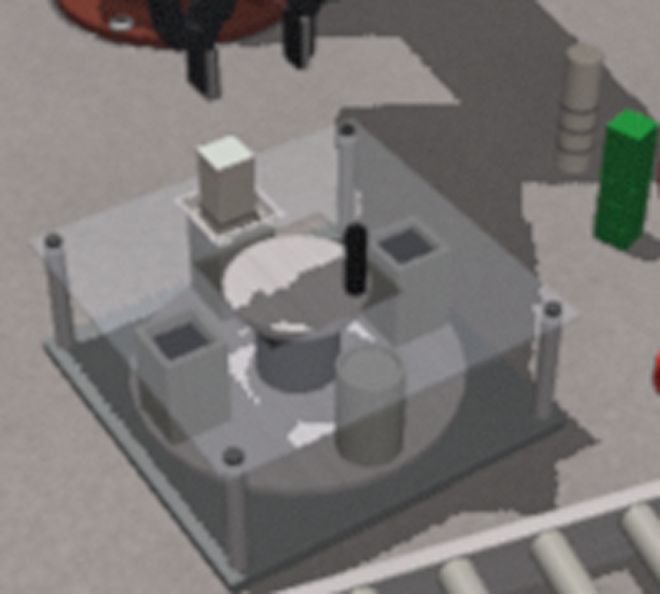

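The cartridge stands upright in the window: top centre at wrist (293,121), scene (259,196). I triangulate its height and check that nothing else moved.

```bash
python3 - <<'E'
from h import *
v=np.load("s7.npy");W=cam("wrist",{"ee_pos":v[:3],"ee_rot":v[3:]});S=cam("scene")
for z in(145,150,155,160):print(z,ray(W,(293.5,121),z)[:2].round(1),ray(S,(258.6,195.6),z)[:2].round(1))
a=cv2.imread("pics/scene0.png");b=cv2.imread("pics/s7f.png")
d=cv2.absdiff(a,b).max(2)
cv2.imwrite("pics/cmp.png",np.vstack([np.hstack([x[140:300,90:170],x[140:300,345:500]]) for x in(a,b)]))
E
```

```text
145 [ 492.4 -106. ] [ 484.  -101.7]
150 [ 492.2 -106.3] [ 490.7 -103.7]
155 [ 492.  -106.6] [ 497.3 -105.7]
160 [ 491.8 -106.9] [ 504.  -107.7]
```

View pics/cmp.png

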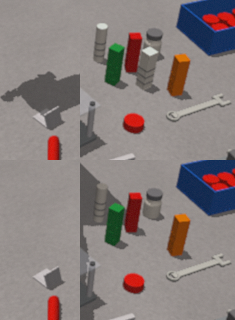

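Top height comes out at about 151–155 mm, in line with fully home given the calibration error. The other items in the crop haven't moved. Handing in.

```bash
python3 -c "
from workcell import robot
print(robot.hand_in())"
```

```text
the job is handed in; nothing more can be done
None
```

The square off-white cartridge is in well b, pushed home and standing released in the loading window. I handed the job in at about 24.5 s.

- **Finding the free well:** I turned the carousel by its crank to well c. Its pad went rigid after about 3 mm, so it is full. I then turned to well b, where the pad sank 11 mm at about 4.5 N, so it is the free one. I did not probe well a.
- **Loading:** The cartridge went in at about 3 N and met the stop at the expected depth (TCP z 141.6 mm against 142 expected) with 25 N. I then let go and withdrew.
- **Last checks:** The wrist and scene pictures show it upright and centred in the window. Its top came out at about 151–155 mm from the two views; 155 mm is nominal, and the views disagree by a few millimetres. The neighbouring parts, the wrench, cap and bracket looked unmoved in the scene picture; only the screwdriver's tip end was outside that crop.
- **What went less well:**
  - In the well c probe the wrist force reached about 107 N, below the 120 N limit. I took it to be fingertip contact on the rigid pad.
  - At the first cartridge approach joint 6 reached its range limit (3.141 rad read, 3.14 stated). I switched to the grasp half a turn round.

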